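# Push the used tip rack into the waste chute

## Task

Push the empty pipette-tip rack (the one with no tips in it) along the shelf and off the shelf's open end, without lifting it, so that it drops through the chute into the waste bin. Then shut the bin's lid fully. Leave the full tip rack and everything else where they are.

Things in the scene. Friction and masses are not known exactly. Their poses are not given: they have to be found in the camera images.
- station: Fixed steel shelf with a waste chute and yellow bin at its end, one piece. Origin on the bench below the middle of the shelf's open end; z up. Shelf: y 0 (the ledge) to +500 mm, x -145 to +145 mm, top at z = 160 mm; 10 mm high, 6 mm wide lips on its long sides and far end, none at the ledge. Push towards -y.
- ledge (a point): Middle of the shelf's open end, on its top edge (station frame 0, 0, 160 mm); axes as the station's.
- bin_mouth (a point): Centre of the waste bin's open mouth at rim height (station frame 0, -101, 146 mm); axes as the station's. The bin lies beyond the ledge, from y = 0 to -202 mm, x -145 to +145 mm; walls 6 mm, inner floor at z = 6 mm. Inside, a steel chute plate slopes steeply from just under the ledge (z = 140 mm) out and down to y = -50 mm, z = 45 mm.
- lid (a joint): Angle of the bin's yellow lid in rad: 0 = shut (level over the mouth, its top at z = 157 mm), 1.57 = upright, 1.95 = end stop; starts at 1.45 to 1.75. Stiff hinge (0.35 N m of friction): it stays where it is left, so push it all the way down. Flat plate 290 mm wide, 195 mm from hinge line to free edge, 6 mm thick, 0.22 kg; it swings up and away from the shelf.
- lid_hinge (a point): Middle of the lid's hinge line, on the bin's outer rim (station frame: x = 0, y = -203 mm, z = 151 mm); axes are those of the station, the hinge line runs along x.
- lid_edge (a point): Middle of the lid's free edge, 195 mm from the hinge line; it moves with the lid.
- spent_rack_center (a point): Centre (24 mm above its foot) of the empty tip rack: blue plastic box 84 mm (x) by 122 mm (y) by 48 mm high, flat foot, top with 96 dark empty holes and no tips; 55 to 115 g. On the shelf, long side roughly along the shelf, near end about 45 to 130 mm from the ledge, in either of two places side by side.
- full_rack_center (a point): Centre (31 mm above its foot) of the full tip rack: the same blue box, but with 96 white tips standing up out of it, 62 mm high over all. It stands beside the empty one on the shelf, with a gap of at least 25 mm. Leave it.
- reagent_bottle: Small glass bottle, 56 mm across and 100 mm high, towards the far end of the shelf; origin at the centre of its foot. Leave it.
- tube_rack: White tube rack with capped tubes, 100 x 50 x 64 mm high, towards the far end of the shelf; origin at the centre of its foot. Leave it.
- beaker: Glass beaker, 72 mm across, 95 mm high, on the bench; origin at the centre of its foot. Leave it.
- wash_bottle: White wash bottle with a red spout, 66 mm across, 175 mm high, on the bench; origin at the centre of its foot. Leave it.
- pipette: Hand pipette lying on the bench, about 260 mm long and 40 mm high; origin on the bench about its middle, x along it. Leave it.

How it is judged:
By the outcome, as a careful person would: the job done as asked, in the order asked, and still so for the second after the job is handed in, with the robot touching nothing.
It also fails if it takes over 53 s, if anything falls off the work surface, if the arm or the gripper's body presses on something with over 40 N, if the wrist force passes 120 N, or if a joint passes its speed limit or range.

## Robot

A 6-joint arm with a two-finger parallel gripper is mounted at the origin on the work surface. World frame = base frame: x ahead of the robot, y to its left, z up, the work surface at z = 0. Lengths are in m, angles in degrees, forces in N, time in s.
With the tool pointing down it reaches from about 0.25 to 0.775 m from the base axis. Payload 4 kg.
Tool frame: the origin (TCP) lies at the very end of the fingers, on their centre line; the grasp point (between the pads) lies 19 mm behind it; z points along the fingers, x is the direction in which the jaws open and shut, and the axes are right-handed (so a half turn about z gives the same grasp; the last joint's range is limited). The gripper opens to 85 mm and grips with 20 to 120 N. Pads are 22 mm wide; open, the fingers measure 114 mm over their backs; the gripper's body (76 mm by 85 mm) begins 54 mm behind the grasp point. The pads swing forward as they close: fully open they stand 13 mm farther back than shut.
Start: joints at [67.26, 4.996, 78.535, -0, 96.463, -5.907], TCP at [0.159, 0.526, 0.231] pointing down, gripper open.
Joint ranges: [-177.83, 177.83], [-43.37, 116.18], [15.69, 146.23], [-61.86, 241.86], [9.47, 152.12], [-147.06, 147.06]. Speed limits (degrees/s): [159.86, 159.86, 180, 180, 180, 180].

## Interface

Orientations are given as [roll, pitch, yaw] about the fixed x, y, z axes, in that order (R = Rz(yaw) Ry(pitch) Rx(roll)).
In Python, from plant import * gives the robot as it stands.
- The arm moves only by the tool move_arm, never from a script. Its arguments are lists of equal length, an entry for each row: "linear": the shift along the world's x, y, z normalised to -1 to 1, where 1 is 15 cm, a list of three; "twist": the turn about the world's z normalised to -1 to 1, where 1 is pi/4 rad; "gripper": the closure, from -1 (fully open) to 1 (shut), so that 0 is half open. A call has 1 to 12 rows; each row is the pose to reach, as a shift and turn from the pose commanded when the call began; what a row does not reach only later rows make up. A row lasts 1/8 s, in which the tool goes at most 62.5 mm and 10.7 degrees, less where a joint would pass 70% of its speed; a pose out of reach is approached as far as the arm can. A call with a number of a shift or a turn outside -1 to 1 is refused whole. A call with a gripper value outside its range is refused whole. The fingers move at their own pace and stop on an object; "grip_force" is the grip in N (left out, the last holds). Time passes only in rows, so rows that repeat a pose let the fingers close. It gives the time, the measured TCP pose, the force and the opening at its end, in the units of the state.
- get_state(): the state, without advancing time (a new reading comes with each control period).
- read_camera(name): name is "scene" or "side" or "wrist"; returns a dict with "pixels" (384x512x3 uint8, blue, green, red), "fov_y" (degrees; the focal length in pixels is half the picture's height over the tangent of half this angle, whatever the lens; pixels are square), "cx", "cy" (the principal point, pixels), "k1" (the pictures are not rectified: a ray, as slopes to the right and down, at radius r is drawn at 1 + k1 r^2 times it, then the intrinsics apply), "eye" and "attitude" of the camera in the world; the wrist camera has in their place "T_tool_cam" (4x4, takes a point from camera to tool coordinates, whose origin is the TCP and whose axes are the tool frame's). Camera axes: x right, y up, looking along -z (the intrinsics and any distortion apply to the point x, -y, -z); pixel columns grow to the right and rows downward; lengths in m; the calibration is good to about 2 mm. A picture is of the moment at which its call begins: read the wrist's pose just before it. There is no depth.
- sign_off(): hands the job in, once; it reports no verdict.
The state is a dict: "time": time; "joint_pos": joint angles; "joint_vel": joint speeds; "effort": joint torques, N m; "eef_pos": TCP position; "orientation": TCP orientation; "ft_force": force on the tool from outside, world axes, zero at the start; "wrist_torque": the same for the moment, N m; "finger_gap": finger opening in m.
Only numpy, scipy, OpenCV 4.12 (cv2) and the standard library are available. Lean on these libraries where they do the work, as an engineer would, in place of code of your own. Each camera call takes 0.05 s, during which the arm holds its last target.

## Working session

There is one attempt and no reset: what is moved stays moved. The work goes in short steps, Python scripts to look and compute and a tool call to move; the robot and the scene stay as the last step left them, time stands still between calls to the robot, and variables do not carry over. Pictures are saved under pics/ and viewed, and the job is handed in when it is done.

Besides the shell and the picture viewer there is one more tool, called as name([rows], argument=value, ...), one row to a line, values as JSON. move_arm: Moves the arm, as the interface text tells. Scaled input: -1 to 1 covers 15 cm each way for a shift and pi/4 rad each way for a turn. Its arguments: {"type":"object","properties":{"linear":{"type":"array","items":{"type":"array","items":{"type":"number","minimum":-1,"maximum":1}}},"twist":{"type":"array","items":{"type":"number","minimum":-1,"maximum":1}},"gripper":{"type":"array","items":{"type":"number"}},"grip_force":{"type":"number"}},"required":["linear","twist","gripper"]}

```bash
mkdir -p pics; ls; python3 - <<'E'
from plant import *
import cv2
s=get_state();print(s)
for n in ("scene","side","wrist"):
    c=read_camera(n);cv2.imwrite(f"pics/{n}0.png",c["pixels"]);print(n,{k:v for k,v in c.items() if k!="pixels"})
E
```

```text
pics
{'time': 0.0, 'joint_pos': array([ 6.72596653e+01,  5.03935190e+00,  7.86264734e+01, -8.93998780e-04,
        9.64630579e+01, -5.90747944e+00]), 'joint_vel': array([ 0.01278031, -0.01077599,  0.04308643,  0.03873707,  0.09090734,
        0.00963268]), 'effort': array([ 2.15208573e-03, -3.51886117e+01, -3.13262129e+01, -1.04493602e-04,
        1.12200034e-02, -4.75856964e-06]), 'eef_pos': array([0.15908331, 0.52595859, 0.23012151]), 'orientation': array([-1.79987619e+02,  1.28290170e-01,  7.31670590e+01]), 'ft_force': array([-0.38418872,  0.57936088, -0.57096503]), 'wrist_torque': array([-0.00278113,  0.00126255, -0.01979955]), 'finger_gap': 0.08515024115427633}
scene {'fov_y': 57.20146052677889, 'cx': 259.55081831843836, 'cy': 194.04200511730795, 'k1': -0.041754394415562224, 'eye': array([ 1.04671459, -0.28535096,  1.00640342]), 'attitude': array([34.14605679, -0.8700063 , 59.67217712])}
side {'fov_y': 56.56894036379985, 'cx': 260.785322538869, 'cy': 188.36568833185584, 'k1': -0.10902886259491039, 'eye': array([ 0.21039822, -0.68906232,  0.88953046]), 'attitude': array([ 47.38447226,   0.26396047, -22.8266964 ])}
wrist {'fov_y': 67.92364258070705, 'cx': 257.50594681501724, 'cy': 195.63304277232035, 'k1': -0.023110566659362657, 'T_tool_cam': array([[ 9.99999323e-01,  5.02425634e-04, -1.04973372e-03,
        -1.74017841e-03],
       [ 1.88260594e-04, -9.59965184e-01, -2.80119277e-01,
        -7.14293107e-02],
       [-1.14844693e-03,  2.80118890e-01, -9.59964629e-01,
        -1.42336921e-01],
       [ 0.00000000e+00,  0.00000000e+00,  0.00000000e+00,
         1.00000000e+00]])}
```

View pics/scene0.png

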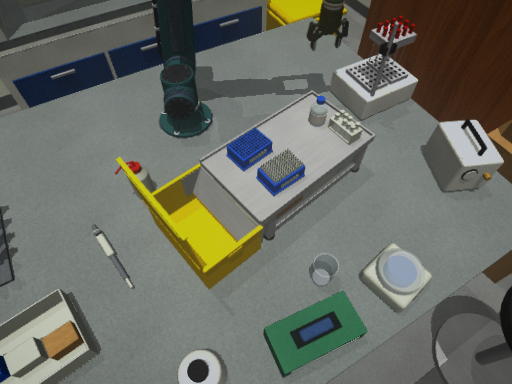

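View pics/side0.png

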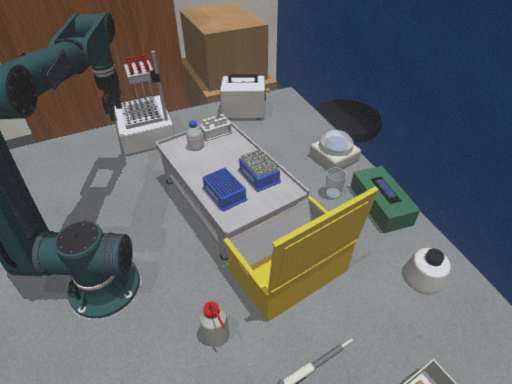

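View pics/wrist0.png

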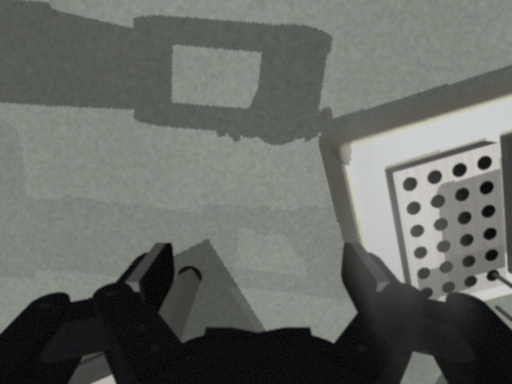

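The scene view shows the shelf with its ledge corners near (200,160) and (265,222). The empty rack is at (250,148), the full rack at (281,171), and the lid is upright on the far side of the bin. Next I'll crop in to measure.

```bash
cat > h.py <<'E'
import numpy as np, cv2
from scipy.spatial.transform import Rotation as Ro
from plant import *
def K(c):
    h=c["pixels"].shape[0]; f=h/2/np.tan(np.radians(c["fov_y"]/2))
    return np.array([[f,0,c["cx"]],[0,f,c["cy"]],[0,0,1.]])
def pose(c,s=None):
    if "eye" in c: return Ro.from_euler("xyz",c["attitude"],degrees=True).as_matrix(),np.array(c["eye"])
    T=c["T_tool_cam"];R=Ro.from_euler("xyz",s["orientation"],degrees=True).as_matrix()
    return R@T[:3,:3],R@T[:3,3]+s["eef_pos"]
def ray(c,uv,s=None):
    p=cv2.undistortPoints(np.array([[uv]],float),K(c),np.array([c["k1"],0,0,0,0.]),)[0,0]
    # k1 model
    R,e=pose(c,s); return e,R@np.array([p[0],-p[1],-1])
def onz(c,uv,z,s=None):
    e,d=ray(c,uv,s); return e+d*(z-e[2])/d[2]
def proj(c,P,s=None):
    R,e=pose(c,s); q=(np.atleast_2d(P)-e)@R; x=np.c_[q[:,0]/-q[:,2],-q[:,1]/-q[:,2],np.ones(len(q))]
    return cv2.projectPoints(x,np.zeros(3),np.zeros(3),K(c),np.array([c["k1"],0,0,0,0.]))[0][:,0]
def tri(a,b):
    (e1,d1),(e2,d2)=a,b; t=np.linalg.lstsq(np.c_[d1,-d2],e2-e1,rcond=None)[0]
    p,q=e1+t[0]*d1,e2+t[1]*d2; return (p+q)/2,np.linalg.norm(p-q)
E
python3 - <<'E'
from h import *
a=cv2.imread("pics/scene0.png");b=cv2.imread("pics/side0.png")
cv2.imwrite("pics/a1.png",cv2.resize(a[85:285,110:380],None,fx=2.9,fy=2.9,interpolation=cv2.INTER_CUBIC))
cv2.imwrite("pics/b1.png",cv2.resize(b[105:310,150:375],None,fx=2.9,fy=2.9,interpolation=cv2.INTER_CUBIC))
E
```

```text
(no output)
```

View pics/a1.png

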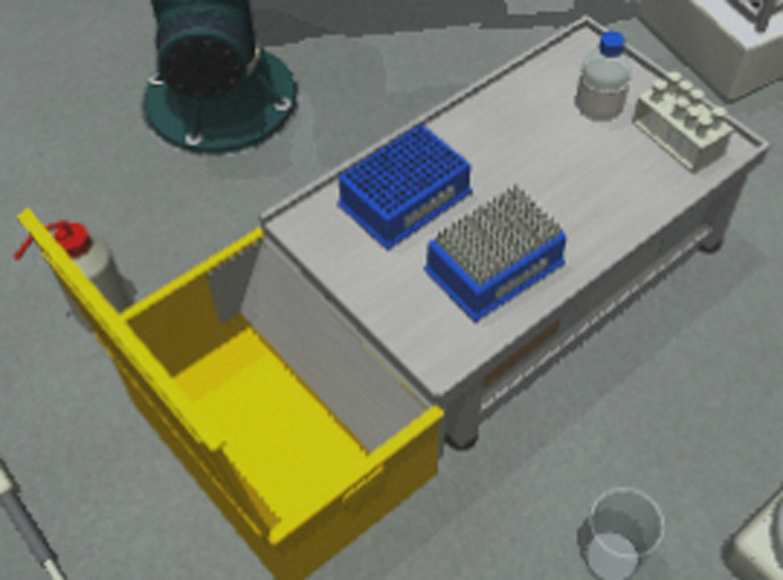

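View pics/b1.png

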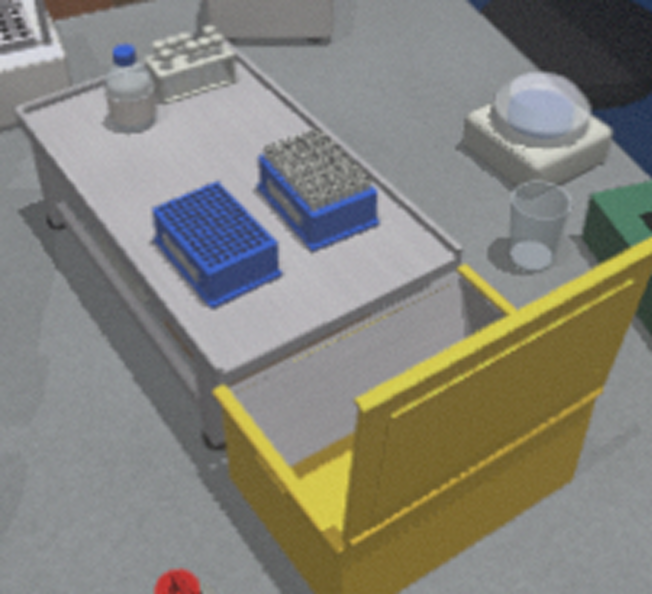

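```bash
python3 - <<'E'
from h import *
c=read_camera("scene");d=read_camera("side")
A=lambda p:(p[0]/2.9+110-.3,p[1]/2.9+85-.3)
B=lambda p:(p[0]/2.9+150-.3,p[1]/2.9+105-.3)
pts={"Lnl":((262,215),(212,367),.17),"Lnr":((437,392),(460,250),.17),"Lfl":((588,18),(20,107),.17),"Lfr":((766,146),(235,46),.17),
"Rnl":((340,180),(213,277),.208),"Rnr":((387,218),(278,241),.208),"Rfl":((422,127),(155,215),.208),"Rfr":((470,163),(217,184),.208),
"lidA":((25,212),(360,405),.34),"lidB":((220,443),(650,242),.34)}
W={}
for k,(a,b,z) in pts.items():
    W[k]=tri(ray(c,A(a)),ray(d,B(b)))
    print(k,W[k][0].round(4),round(W[k][1],4),onz(c,A(a),z)[:2].round(4),onz(d,B(b),z)[:2].round(4))
# station from lip corners
loc=np.array([[-145,0],[145,0],[-145,500],[145,500]])/1000
w=np.array([(onz(c,A(pts[k][0]),.17)[:2]+onz(d,B(pts[k][1]),.17)[:2])/2 for k in("Lnl","Lnr","Lfl","Lfr")])
def fit(loc,w):
    H=(loc-loc.mean(0)).T@(w-w.mean(0)); U,S,V=np.linalg.svd(H);
    D=np.diag([1,np.sign(np.linalg.det(V.T@U.T))]);R=V.T@D@U.T
    return R,w.mean(0)-R@loc.mean(0)
for lo in (loc, loc*[-1,1]):
    R,t=fit(lo,w);print("st",t.round(4),np.degrees(np.arctan2(R[1,0],R[0,0])).round(2),"res",(w-(lo@R.T+t)).round(4).tolist())
    for k in W: 
        if k[0]!="L": print(k,((W[k][0][:2]-t)@R).round(4),W[k][0][2].round(3))
E
```

```text
Lnl [ 0.3548 -0.0787  0.1649] 0.0019 [ 0.3598 -0.0808] [ 0.3535 -0.0818]
Lnr [ 0.6374 -0.0289  0.1671] 0.0015 [ 0.6382 -0.029 ] [ 0.6358 -0.0324]
Lfl [0.2673 0.4075 0.167 ] 0.0011 [0.2695 0.4056] [0.2672 0.402 ]
Lfr [0.554  0.4459 0.168 ] 0.0191 [0.5476 0.4559] [0.5531 0.4264]
Rnl [0.3834 0.0013 0.2003] 0.0036 [3.881e-01 1.000e-04] [ 0.3819 -0.0088]
Rnr [0.4566 0.0175 0.2061] 0.0024 [0.4571 0.0179] [0.4562 0.014 ]
Rfl [0.3577 0.1148 0.1975] 0.0056 [0.364  0.1123] [0.3561 0.0988]
Rfr [0.4311 0.1317 0.2012] 0.0041 [0.4345 0.1301] [0.4293 0.1207]
lidA [ 0.3996 -0.2964  0.3422] 0.0022 [ 0.3965 -0.2955] [ 0.4007 -0.296 ]
lidB [ 0.6792 -0.2392  0.3397] 0.0011 [ 0.6797 -0.2396] [ 0.6789 -0.2388]
st [ 0.4964 -0.063 ] 9.99 res [[0.003, 0.0068], [-0.0022, 0.0071], [0.0014, -0.0005], [-0.0022, -0.0135]]
Rnl [-0.1002  0.0829] 0.2
Rnr [-0.0252  0.0862] 0.206
Rfl [-0.1058  0.1992] 0.197
Rfr [-0.0306  0.203 ] 0.201
lidA [-0.1359 -0.213 ] 0.342
lidB [ 0.1495 -0.2052] 0.34
st [ 0.5013 -0.0621] 11.12 res [[-0.2869, -0.0472], [0.278, 0.0593], [-0.2788, -0.0527], [0.2878, 0.0406]]
Rnl [-0.1035  0.0849] 0.2
Rnr [-0.0285  0.0867] 0.206
Rfl [-0.1068  0.2013] 0.197
Rfr [-0.0315  0.2036] 0.201
lidA [-0.145  -0.2103] 0.342
lidB [ 0.1404 -0.2081] 0.34
```

move_arm([
  [0,0,0.4],
  [0,0,0.8],
  [0.3,-0.3,0.8],
  [0.6,-0.6,0.8],
  [0.8,-0.9,0.8],
  [0.9,-1,0.8],
], twist=[-0.2,-0.4,-0.6,-0.8,-1,-1], gripper=[0,0,0,0,0,0])

```text
time: 1.0
eef_pos: [0.2956, 0.3742, 0.3517]
orientation: [180.0, -0.0, 27.9]
ft_force: [-0.5, 0.2, -0.6]
finger_gap: 0.043
```

move_arm([
  [0.2,-0.35,0],
  [0.4,-0.7,0],
  [0.55,-1,0],
  [0.55,-1,0],
], twist=[-0.2,-0.38,-0.38,-0.38], gripper=[0,0,0,0])

```text
time: 1.5
eef_pos: [0.378, 0.2238, 0.3512]
orientation: [180.0, -0.0, 10.7]
ft_force: [-0.7, 0.2, 0.5]
finger_gap: 0.0427
```

```bash
python3 - <<'E'
from h import *
s=get_state();c=read_camera("wrist");cv2.imwrite("pics/w1.png",c["pixels"]);print(s["eef_pos"],s["orientation"])
np.save("w1.npy",np.r_[s["eef_pos"],s["orientation"]])
E
```

```text
[0.37797224 0.22384504 0.3512324 ] [ 1.79962700e+02 -6.64528125e-03  1.07040255e+01]
```

View pics/w1.png

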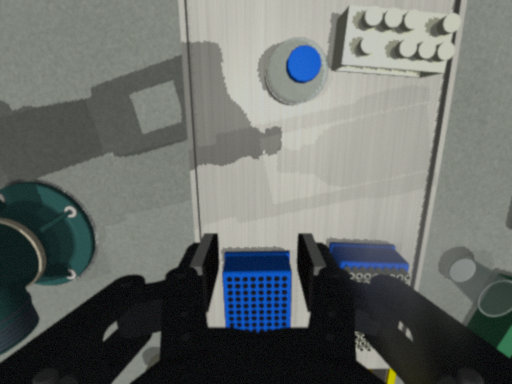

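The wrist view shows the empty rack's far edge at about rows 250-257, columns 224-291. The fingers are behind it, the bottle is at (297,70), and the shelf lips run along columns ~190 and ~455.

```bash
python3 - <<'E'
from h import *
s=get_state();c=read_camera("wrist")
t=np.array([.497,-.055]);a=np.radians(10.5);R=np.array([[np.cos(a),-np.sin(a)],[np.sin(a),np.cos(a)]])
for n,uv,z in (("topL",(225,256),.208),("topR",(290,256),.208),("footL",(224,250),.165),("footR",(291,250),.165),("fullL",(329,247),.205),("fullR",(402,247),.205),
 ("lipL0",(184,5),.17),("lipL1",(194,200),.17),("lipR0",(465,5),.17),("lipR1",(437,180),.17),("botl",(297,102),.16)):
    p=onz(c,uv,z,s)[:2];print(n,p.round(4),((p-t)@R).round(4))
print("tcp",((s["eef_pos"][:2]-t)@R).round(4))
E
```

```text
topL [0.3565 0.1368] [-0.1032  0.2142]
topR [0.4276 0.1503] [-0.0308  0.2146]
footL [0.353  0.1213] [-0.1095  0.1996]
footR [0.4367 0.1373] [-0.0243  0.2001]
fullL [0.4686 0.1678] [0.0127 0.2243]
fullR [0.5494 0.183 ] [0.0949 0.2244]
lipL0 [0.2714 0.3826] [-0.1421  0.4714]
lipL1 [0.3079 0.182 ] [-0.1428  0.2675]
lipR0 [0.5492 0.438 ] [0.1412 0.4752]
lipR1 [0.5846 0.2599] [0.1435 0.2937]
botl [0.4043 0.3137] [-0.0239  0.3794]
tcp [-0.0666  0.2975]
```

move_arm([
  [0.07,-0.38,-0.2],
  [0.07,-0.38,-0.6],
  [0.07,-0.38,-1],
  [0.07,-0.38,-1],
], twist=[0,0,0,0], gripper=[0,0,0,0])

```text
time: 2.1
eef_pos: [0.3813, 0.1691, 0.1934]
orientation: [179.9, 1.0, 11.2]
ft_force: [-0.5, -0.2, -0.2]
finger_gap: 0.0429
```

move_arm([
  [0,0,-0.1],
  [0,0,-0.2],
  [0,0,-0.2],
  [0.03,-0.16,-0.2],
  [0.05,-0.25,-0.2],
  [0.06,-0.34,-0.2],
  [0.08,-0.43,-0.2],
  [0.1,-0.52,-0.2],
  [0.1,-0.52,-0.2],
], twist=[0,0,0,0,0,0,0,0,0], gripper=[0,0,0,0,0,0,0,0,0])

```text
time: 3.22
eef_pos: [0.4024, 0.0904, 0.1712]
orientation: [180.0, 0.0, 11.0]
ft_force: [-0.5, 0.9, 0.1]
finger_gap: 0.0429
```

```bash
cat > look.py <<'E'
from h import *
import sys
s=get_state();n=sys.argv[1]
a=read_camera("scene")["pixels"];b=read_camera("side")["pixels"]
f=lambda m,x,y:cv2.resize(m[y:y+225,x:x+225],(400,400),interpolation=cv2.INTER_CUBIC)
cv2.imwrite(f"pics/{n}.png",np.hstack([f(a,110,75),f(b,150,105)]))
t=np.array([.497,-.055]);a=np.radians(10.5);R=np.array([[np.cos(a),-np.sin(a)],[np.sin(a),np.cos(a)]])
print(s["time"],s["eef_pos"],s["ft_force"],"st",((s["eef_pos"][:2]-t)@R).round(4))
E
python3 look.py p1
```

```text
3.225 [0.40242761 0.0904234  0.17117514] [-0.54253044  0.87750842  0.10489359] st [-0.0665  0.1602]
```

View pics/p1.png

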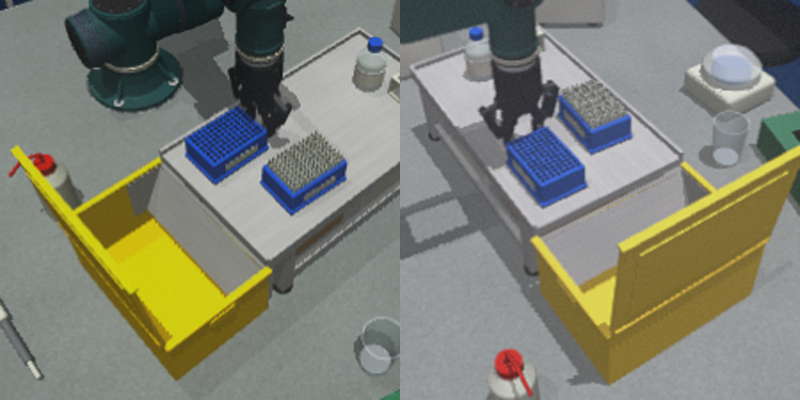

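The rack has slid squarely towards the ledge and its near end is now close to it. I'll keep pushing.

move_arm([
  [0.02,-0.1,0],
  [0.04,-0.2,0],
  [0.055,-0.3,0],
  [0.07,-0.4,0],
  [0.09,-0.5,0],
  [0.11,-0.6,0],
  [0.13,-0.7,0],
  [0.15,-0.8,0],
  [0.165,-0.9,0],
  [0.18,-0.98,0],
], twist=[0,0,0,0,0,0,0,0,0,0], gripper=[0,0,0,0,0,0,0,0,0,0])

```text
time: 4.58
eef_pos: [0.4296, -0.0568, 0.1716]
orientation: [180.0, -0.0, 11.0]
ft_force: [0.3, -1.0, 0.4]
finger_gap: 0.043
```

```bash
python3 look.py p2
```

```text
4.575 [ 0.4295983  -0.05675561  0.17155877] [ 0.32119185 -1.0476103   0.4348618 ] st [-0.0666  0.0106]
```

View pics/p2.png

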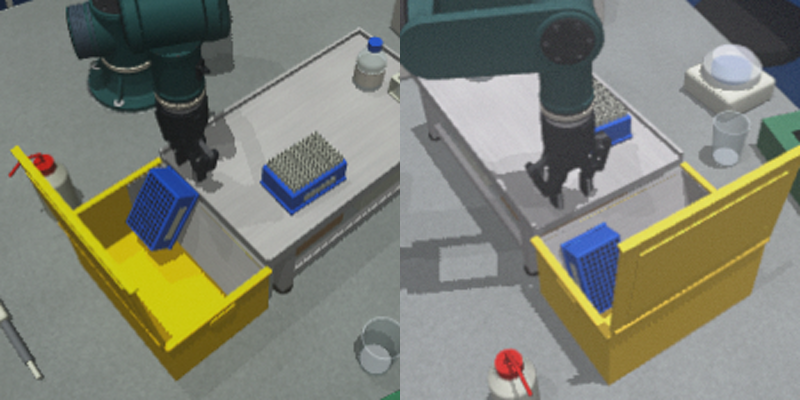

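The rack has tipped into the chute. I'll raise the arm, then look again.

move_arm([
  [0,0,0.3],
  [0,0,0.65],
  [0,0,1],
  [0,0,1],
], twist=[0,0,0,0], gripper=[0.5,1,1,1])

```text
time: 5.18
eef_pos: [0.4308, -0.0557, 0.3264]
orientation: [179.8, -0.5, 11.1]
ft_force: [-0.7, 0.4, -0.9]
finger_gap: 0.0001
```

```bash
python3 look.py p3
```

```text
5.175 [ 0.43082732 -0.05568406  0.3264315 ] [-0.70042574  0.44172324 -0.87335463] st [-0.0652  0.0114]
```

View pics/p3.png

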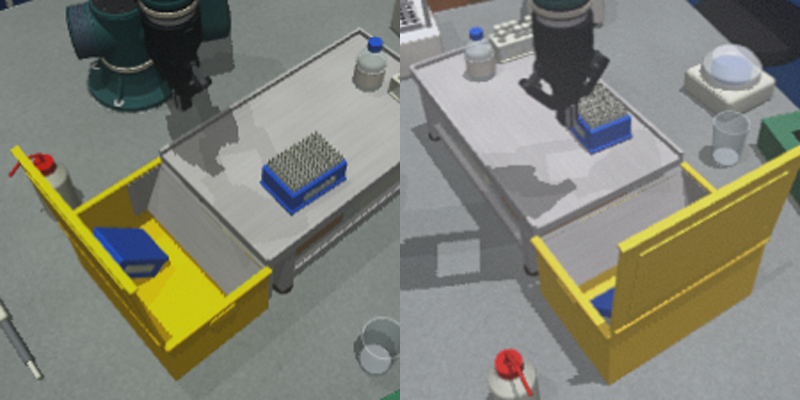

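The rack now lies low in the bin, at about (130,250) in the left pane. The fingers are clear and closed, so I'll go over the lid to its outer side.

move_arm([
  [0.1,0,0.4],
  [0.3,-0.15,0.65],
  [0.5,-0.45,0.65],
  [0.65,-0.8,0.65],
  [0.75,-1,0.65],
  [0.75,-1,0.65],
], twist=[0,0,0,0,0,0], gripper=[1,1,1,1,1,1])

```text
time: 6.02
eef_pos: [0.5423, -0.2075, 0.4138]
orientation: [-179.7, 0.4, 10.9]
ft_force: [-0.8, 0.4, -0.0]
finger_gap: -0.0002
```

move_arm([
  [0.04,-0.35,0],
  [0.04,-0.8,0],
  [0.04,-0.8,-0.3],
  [0.04,-0.8,-0.6],
  [0.04,-0.8,-0.73],
  [0.04,-0.8,-0.73],
], twist=[0,0,0,0,0,0], gripper=[1,1,1,1,1,1])

```text
time: 6.78
eef_pos: [0.5468, -0.3236, 0.3059]
orientation: [-179.7, 0.3, 11.1]
ft_force: [0.1, 0.5, 0.3]
finger_gap: 0.0004
```

```bash
python3 look.py p4
```

```text
6.775 [ 0.54678412 -0.32364015  0.30585321] [0.14997899 0.51108794 0.28630739] st [-0.     -0.2732]
```

View pics/p4.png

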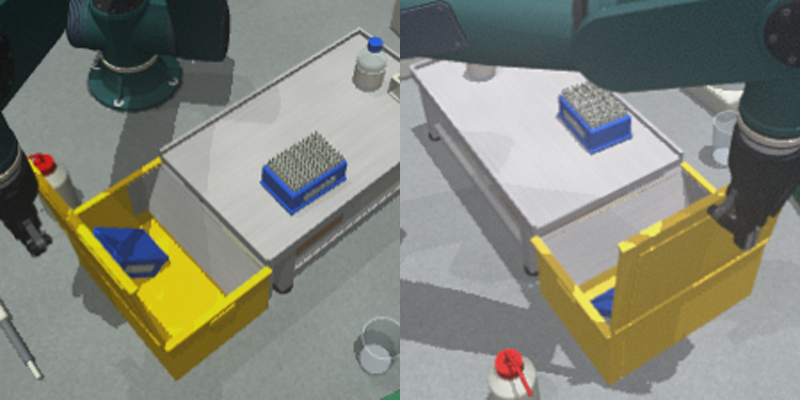

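move_arm([
  [-0.05,0.26,0],
  [-0.07,0.38,0],
  [-0.09,0.48,0],
  [-0.11,0.6,-0.03],
  [-0.135,0.73,-0.07],
  [-0.16,0.86,-0.13],
  [-0.18,0.96,-0.2],
  [-0.18,0.96,-0.2],
], twist=[0,0,0,0,0,0,0,0], gripper=[1,1,1,1,1,1,1,1])

```text
time: 7.88
eef_pos: [0.5203, -0.1799, 0.2784]
orientation: [-179.9, 0.1, 11.2]
ft_force: [-0.5, -0.1, -0.2]
finger_gap: -0.0002
```

```bash
python3 look.py p5
```

```text
7.875 [ 0.52025115 -0.17991181  0.2783577 ] [-0.45079341 -0.07500349 -0.22220487] st [ 1.000e-04 -1.271e-01]
```

View pics/p5.png

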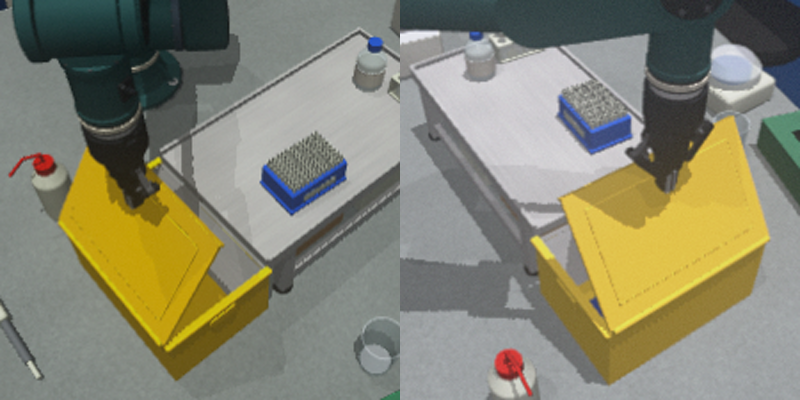

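The lid has come down to about 50°. I'll carry on along its arc.

move_arm([
  [-0.02,0.12,-0.09],
  [-0.04,0.21,-0.19],
  [-0.05,0.29,-0.29],
  [-0.065,0.35,-0.41],
  [-0.075,0.4,-0.54],
  [-0.08,0.43,-0.66],
  [-0.08,0.44,-0.75],
  [-0.08,0.44,-0.8],
  [-0.08,0.44,-0.82],
  [-0.08,0.44,-0.82],
], twist=[0,0,0,0,0,0,0,0,0,0], gripper=[1,1,1,1,1,1,1,1,1,1])

```text
time: 9.22
eef_pos: [0.5089, -0.1159, 0.1564]
orientation: [180.0, -0.0, 11.0]
ft_force: [0.6, 0.2, -0.2]
finger_gap: 0.0004
```

```bash
python3 look.py p6
```

```text
9.225 [ 0.50885089 -0.11589538  0.15635199] [ 0.58418571  0.22644549 -0.15339792] st [ 0.0006 -0.062 ]
```

View pics/p6.png

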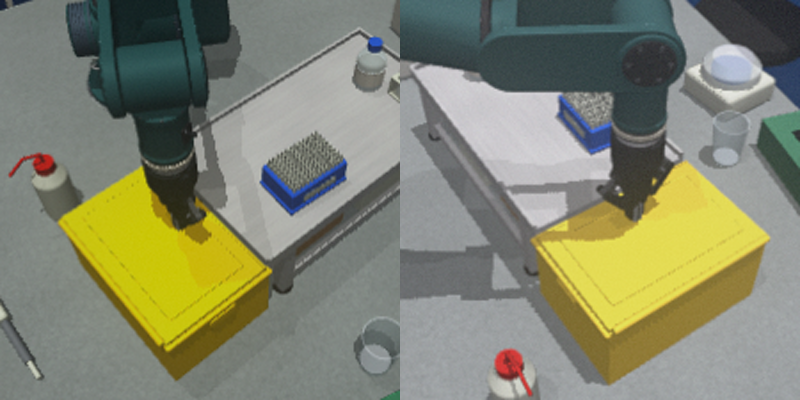

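It looks nearly shut, but there is no contact force yet. I'll press down gently until it seats.

move_arm([
  [0,0,-0.01],
  [0,0,-0.02],
  [0,0,-0.02],
], twist=[0,0,0], gripper=[1,1,1])

```text
time: 9.7
eef_pos: [0.5091, -0.1158, 0.154]
orientation: [179.9, -0.1, 11.1]
ft_force: [-0.4, 0.0, 3.4]
finger_gap: 0.0001
```

move_arm([
  [0,0,-0.01],
  [0,0,-0.02],
  [0,0,-0.02],
], twist=[0,0,0], gripper=[1,1,1])

```text
time: 10.07
eef_pos: [0.5092, -0.1158, 0.1539]
orientation: [179.9, -0.2, 11.1]
ft_force: [-3.8, 0.8, 13.9]
finger_gap: -0.0001
```

The lid is hard against its stop: force rose to 14 N with no further travel. Now I'll retreat straight up and check.

move_arm([
  [0,0,0.1],
  [0,0,0.3],
  [0,0,0.6],
  [0,0,1],
  [-0.2,0.3,1],
  [-0.4,0.7,1],
  [-0.5,0.9,1],
  [-0.5,0.9,1],
], twist=[0,0,0,0,0,0,0,0], gripper=[1,1,1,1,1,1,1,1])

```text
time: 11.08
eef_pos: [0.4328, 0.0213, 0.3009]
orientation: [-180.0, -0.1, 11.3]
ft_force: [0.8, -0.6, -0.1]
finger_gap: 0.0
```

```bash
python3 look.py p7; python3 - <<'E'
from h import *
c=read_camera("scene");d=read_camera("side")
cv2.imwrite("pics/p8.png",cv2.resize(c["pixels"][140:300,110:290],None,fx=3,fy=3,interpolation=cv2.INTER_CUBIC))
cv2.imwrite("pics/p9.png",cv2.resize(d["pixels"][180:330,210:380],None,fx=3,fy=3,interpolation=cv2.INTER_CUBIC))
t=np.array([.497,-.055]);a=np.radians(10.5);R=np.array([[np.cos(a),-np.sin(a)],[np.sin(a),np.cos(a)]])
for x,y in((-.145,-.008),(.145,-.008),(.145,-.203),(-.145,-.203)):
    P=np.r_[R@[x,y]+t,.157];print((x,y),((proj(c,P)-[110,140])*3).round(),((proj(d,P)-[210,180])*3).round())
E
```

```text
11.075 [0.43284512 0.02130182 0.30093217] [ 0.82999518 -0.616269   -0.05473465] st [-0.0492  0.0867]
(-0.145, -0.008) [[263.  65.]] [[ 45. 168.]]
(0.145, -0.008) [[445. 252.]] [[300.  43.]]
(0.145, -0.203) [[272. 382.]] [[439. 169.]]
(-0.145, -0.203) [[ 97. 166.]] [[168. 330.]]
```

View pics/p7.png

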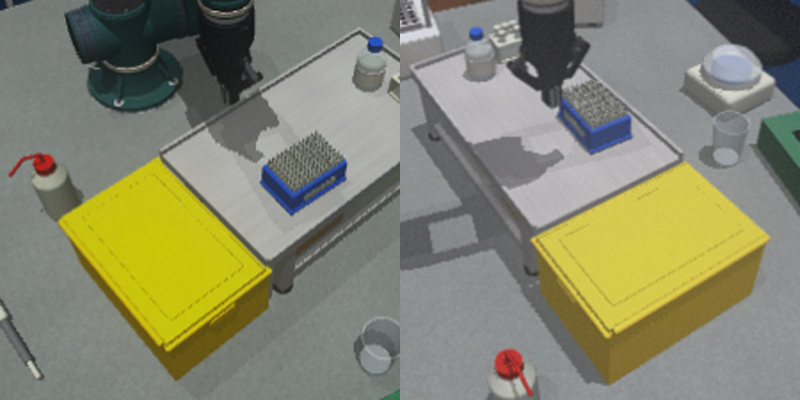

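View pics/p8.png

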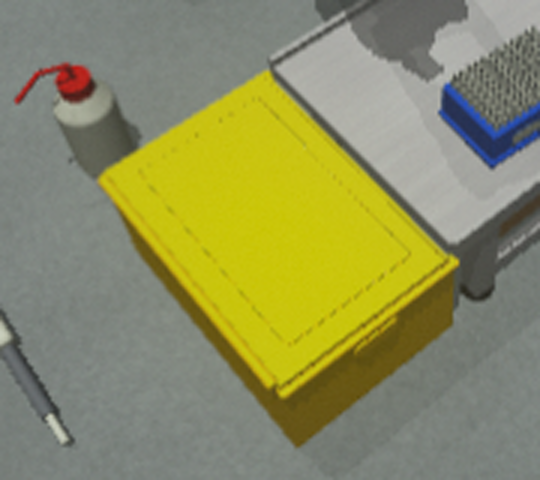

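View pics/p9.png

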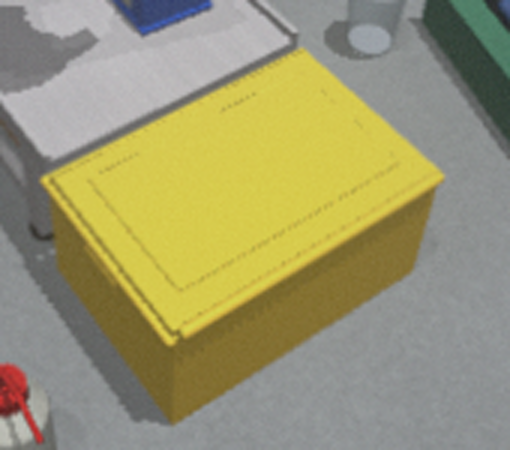

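The lid is level and its corners sit where a shut lid's should, to within about 10 px on the 3x crops. That offset is the same for all four corners, so it comes from my station estimate. The full rack and the other items haven't moved, and the arm is clear at z = 0.30.

```bash
python3 -c "
from plant import *
print(sign_off())"
```

```text
the job is handed in; nothing more can be done
None
```

I pushed the empty rack along the shelf and off the open end. It dropped through the chute into the bin. I then pushed the lid down along its arc until it was shut. The job took about 11 s of robot time and is handed in.

- **Lid:** when I pressed down at the end, the force rose from 3.4 N to 13.9 N and the lid moved no further. After I backed the arm off, both fixed views showed it level. Its corners are within about 10 px (3× crops) of where a shut lid's should be. All four are off the same way, so I put that down to my estimate of the station's position.
- **Fingertip height:** the fingertips stopped at z = 0.154 m, 3 mm below the 0.157 m given for the lid's top. I did not resolve this.
- **Rack:** it was lying low in the bin before I closed the lid. I could not look at it again afterwards because the lid hides it.
- **Other items:** the full rack, bottle, tube rack, beaker, wash bottle and pipette all look unmoved by eye in the last pictures; I did not re-measure them. The arm ended clear of everything.

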